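# Close the tube pot and pin its lock ring

## Task

Close up the tube pot: first push the lid fully shut, then pull the yellow T-bar pin up, turn it clockwise and let it rest on its step so that it stays out by itself. Then push the red post to turn the lock ring clockwise from the orange mark to the green mark (its stop), and finally turn the T-bar back so that the pin drops fully into the ring's locked notch. Leave the other things on the table where they are.

Things in the scene. Friction and masses are not known exactly. Their poses are not given: they have to be found in the camera images.
- pot: Fixed pot on a grey plate 200 (x) x 250 (y) x 12 mm. Origin: centre of the plate's underside, on the table; z up; +x is the side of the lid hinge, +y the side of the pin. In the middle an aluminium cup 120 mm across, rim at z = 96 mm. On the plate, 93 mm from the middle, a green mark (165 deg from +x, counter-clockwise from above) = locked, and an orange one (205 deg) = open.
- pot_lid (a joint): Blue lid: 0 = shut (flat), grows as it opens (1.2 to 1.5 at the start). Stiff hinge: stays where it is left; about 3 N at the free edge moves it. Disc 114 mm across, 8 mm thick, centre 85 mm from the hinge axis; on its outer face a black knob in the middle, 20 mm across, 18 mm high, and a 6 mm strap from hinge to knob. Cannot shut while the ring is locked, nor open then.
- lid_hinge (a point): Middle of the lid's hinge axis (parallel to the pot's y), 85 mm from the pot's middle toward pot +x, 104 mm over the table; fixed.
- lid_front (a point): Point at the lid's free edge on the plane of its outer face, 142 mm from the hinge axis; 104 mm over the table when shut.
- lock_ring (a joint): Captive dark steel ring round the cup, 150 mm across, 72 to 84 mm over the table: 0 = open (red post over the orange mark), 0.70 rad = locked (over the green mark), stop at 0.72; grows clockwise from above. Stays where left; about 2 N at the post turns it, only while the pin is out. Its three claws reach 112 mm over the table, 74 mm from the axis.
- pot_axis (a point): Point on the ring's axis (vertical, through the pot's middle), 78 mm over the table.
- ring_post (a point): Top of the red upright post on the ring, 14 mm across, 136 mm over the table, its foot at 84 mm; 100 mm from the ring's axis.
- pin_lift (a joint): Height of the spring pin, m: 0 = down in a notch of the ring, 0.020 = top stop. A spring pulls it down with 3 to 5 N. The ring has two 13 mm notches for the 8 mm pin: open (ring at 0) and locked (ring at 0.70); 12 mm up it is clear of the ring. Lift it past 0.016 before turning it; let go at the rest step it stays at about 0.0135.
- pin_turn (a joint): Turn of the T-bar, rad, 0 = pin down (bar along the pot's y), grows clockwise seen from above; rest step at 1.15, stop at 1.22. To turn back from the rest it must again be lifted past 0.016 and turned to 0 +- 0.15, where it drops.
- pin_bar (a point): Middle of the yellow T-bar on the pin: 36 mm long, 10 mm wide, 16 mm high; 164 mm over the table when the pin is down, 88 mm from the pot's axis toward pot +y. 20 mm free beneath the bar, above the housing, when down.
- tape_roll: Roll of beige tape, 96 mm across, 25 mm high, lying flat; loose, leave alone. Origin at its underside.
- timer: White bench timer, 66 x 66 x 20 mm; loose, leave alone. Origin at its underside.
- marker: White marker with red cap, lying, 135 mm long; loose, leave alone. Origin at its underside.
- pen: Red pen, lying, 145 mm long; loose, leave alone. Origin at its underside.
- carrier_loose: Beige five-place tube carrier, 19 x 108 x 58 mm, standing; loose, leave alone. Origin at its underside.
- bottle: White bottle with blue cap, 48 mm across, 98 mm high; loose, leave alone. Origin at its underside.

How it is judged:
By the outcome, as a careful person would: the job done as asked, in the order asked, and still so for the second after the job is handed in, with the robot touching nothing.
It also fails if it takes over 72 s, if anything falls off the work surface, if the arm or the gripper's body presses on something with over 40 N, if the wrist force passes 120 N, or if a joint passes its speed limit or range.

## Robot

A 7-joint arm with a two-finger parallel gripper is mounted at the origin on a cart in front of the work surface, level with it; the furniture and walls round the work are solid. World frame = base frame: x ahead of the robot, y to its left, z up, the work surface at z = 0. Lengths are in m, angles in rad, forces in N, time in s.
With the tool pointing down it reaches from about 0.4 to 0.85 m from the base axis. Payload 10.4 kg.
Tool frame: the origin (TCP) lies midway between the tips of the shut fingers; the grasp point (between the pads) lies 19 mm behind it; z points along the fingers, y is the line along which they close (so a half turn about z gives the same grasp; the last joint's range is limited). The gripper opens to 87 mm and grips with 3 to 60 N. Pads are 19 mm wide; open, the fingers measure 117 mm over their backs; the gripper's body (75 mm by 190 mm) begins 51 mm behind the grasp point.
Start: joints at [1.282, 0.332, -0.065, 1.46, 0.022, 1.35, -0.088], TCP at [0.164, -0.603, 0.223] pointing down, gripper open.
Joint ranges: [-2.6, 2.6], [-0.5, 2.12], [-1.47, 1.34], [0.16, 2.42], [-1.27, 4.41], [0.06, 2.06], [-2.6, 2.6]. Speed limits (rad/s): [2.22, 2.22, 2.79, 2.79, 3.14, 3.14, 3.14].

## Interface

Orientations are given as a unit quaternion [x, y, z, w].
In Python, from bench import r gives the robot as it stands.
- The arm moves only by the tool arm_command, never from a script. Its arguments are lists of equal length, an entry for each row: "xyz": the shift along the world's x, y, z in m, a list of three; "rot": the turn, a rotation vector about the world's x, y, z in rad, a list of three. In form: {"xyz": [[tx, ty, tz], ...], "rot": [[ax, ay, az], ...]}. A call has 1 to 20 rows; each row is the pose to reach, as a shift and turn from the pose commanded when the call began; what a row does not reach only later rows make up. A row lasts 1/12 s, in which the tool goes at most 41.7 mm and 7.16 degrees, less where a joint would pass 70% of its speed; a pose out of reach is approached as far as the arm can. A call with a gripper value outside its range is refused whole. "grip" is the opening, from 0 (shut) to 1 (fully open), set as the call begins (left out, the last holds). The fingers move at their own pace and stop on an object; "squeeze" is the grip in N (left out, the last holds). Time passes only in rows, so rows that repeat a pose let the fingers close. It gives the time, the measured TCP pose, the force, the opening and the grip force at its end, in the units of the state.
- r.read_state(): the state, without advancing time (a new reading comes with each control period).
- r.camera(name): name is "side" or "top" or "wrist"; returns the picture (400x640x3 uint8, red, green, blue); there is no depth.
- r.camera_model(name): a dict with "fx", "fy", "cx", "cy" (pixels), "T" (4x4, takes a point from camera to world coordinates). Camera axes: x right, y up, looking along -z (the intrinsics and any distortion apply to the point x, -y, -z); pixel columns grow to the right and rows downward; lengths in m; the calibration is good to about 2 mm. A picture is of the moment at which its call begins: read the wrist's pose just before it. camera_model takes no time and is no camera call; for the wrist camera it gives the pose at the moment of the call.
- r.close_job(): hands the job in; it is judged then, once.
Trained networks look in the newest picture that a camera, given by its name, has taken for a name from the list of things; names that differ only in an ending like _2 or _b are one class to them, and where a whole thing is asked for, a point or a joint stands for the part that bears it (a point fixed in the world has none). Each returns a list of dicts, best first, with "conf" (0 to 1); they miss things now and then, are a little off and sometimes report something else, mostly with a low value. They report only what shows in the picture. A call takes as long as a camera call.
- r.look_for(label, camera): "at" ([x, y, z] in m, in the coordinates of the camera as it stood for that picture, good to about 4 mm: the middle of the surface that is visible of it).
- r.spot_point(label, camera): "at" ([x, y, z] in m, in the coordinates of the camera as it stood for that picture, good to about 4 mm: a listed point, or the origin of a listed thing).
The state is a dict: "time": time; "joint_positions": joint angles; "joint_vel": joint speeds; "joint_torque": joint torques, N m; "ee_pos": TCP position; "eef_rot": TCP orientation; "ft_force": force on the tool from outside, world axes, zero at the start; "torque": the same for the moment, N m; "width": finger opening in m; "grip_force": force on a finger pad.
Only numpy, scipy, OpenCV 4.12 (cv2) and the standard library are available. Lean on these libraries where they do the work, as an engineer would, in place of code of your own. Each camera call takes 0.05 s, during which the arm holds its last target. There are 200 camera calls.

## Working session

There is one attempt and no reset: what is moved stays moved. The work goes in short steps, Python scripts to look and compute and a tool call to move; the robot and the scene stay as the last step left them, time stands still between calls to the robot, and variables do not carry over. Pictures are saved under pics/ and viewed, at most 10 in all, crops included, and the job is handed in when it is done.

Besides the shell and the picture viewer there is one more tool, called after "Emit:" as name(argument=value, ...), one argument or row to a line, values as JSON. arm_command: Moves the arm, as the interface text tells. Its arguments: {"type":"object","properties":{"xyz":{"type":"array"},"rot":{"type":"array"},"grip":{"type":"number"},"squeeze":{"type":"number"}},"required":["xyz","rot"]}

```bash
mkdir -p pics; cat > h.py <<'E'
import numpy as np, cv2
from bench import r
def w(cam,lab,f='spot_point',n=2):
    T=np.array(r.camera_model(cam)["T"])
    return [(round(d["conf"],2),np.round((T@np.r_[d["at"],1])[:3],4).tolist()) for d in getattr(r,f)(lab,cam)[:n]]
E
python3 - <<'E'
from h import *
a=r.camera("top");b=r.camera("side")
cv2.imwrite("pics/a.png",cv2.cvtColor(np.vstack([a]),cv2.COLOR_RGB2BGR))
cv2.imwrite("pics/b.png",cv2.cvtColor(b,cv2.COLOR_RGB2BGR))
for c in("top","side"):
    for l in("pot","lid_hinge","lid_front","pot_axis","ring_post","pin_bar"): print(c,l,w(c,l))
for l in("tape_roll","timer","marker","pen","carrier_loose","bottle"): print(l,w("top",l,n=1))
s=r.read_state();print(s["time"],s["ee_pos"],s["eef_rot"])
E
```

```text
top pot [(0.7, [0.5572, 0.0136, 0.0043]), (0.61, [0.5742, 0.0997, 0.1635])]
top lid_hinge [(0.67, [0.6404, -0.0014, 0.1045])]
top lid_front [(0.5, [0.615, 0.0056, 0.2465]), (0.48, [0.555, 0.0182, 0.0742])]
top pot_axis [(0.88, [0.5554, 0.0167, 0.0726])]
top ring_post [(0.68, [0.4571, -0.0077, 0.1335])]
top pin_bar [(0.6, [0.5701, 0.1009, 0.162])]
side pot [(0.63, [0.5559, 0.0176, -0.0033]), (0.32, [0.4575, -0.0102, 0.1349])]
side lid_hinge [(0.72, [0.6385, 0.0028, 0.1075])]
side lid_front [(0.94, [0.6172, 0.0085, 0.2433])]
side pot_axis [(0.71, [0.5549, 0.0155, 0.0762])]
side ring_post [(0.91, [0.4607, -0.009, 0.1363])]
side pin_bar [(0.29, [0.6348, -0.3518, -0.0004])]
tape_roll [(0.68, [0.6298, -0.3516, 0.0023])]
timer [(0.78, [0.4972, 0.3567, 0.0033])]
marker [(0.65, [0.3597, 0.1081, 0.0026])]
pen [(0.48, [0.3577, -0.1186, 0.0019])]
carrier_loose [(0.73, [0.5582, 0.0147, 0.0018])]
bottle [(0.8, [0.633, -0.3512, 0.0034])]
1.0 [ 0.16421891 -0.60307498  0.22260362] [9.91181137e-01 1.32513964e-01 1.50663059e-05 5.88653359e-05]
```

View pics/a.png

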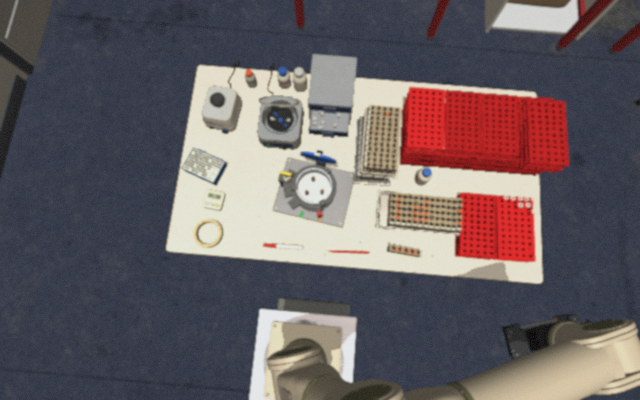

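View pics/b.png

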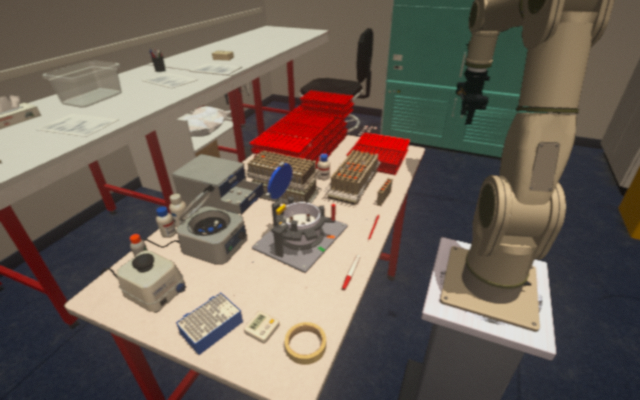

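The top view shows the pot at (313,187) with the lid upright at (318,157), the yellow bar at (286,175) and the red post at (320,214). The side view agrees: the lid is at (280,180), with free space behind it. So the pot yaw is about -10.6° and its axis is at (0.5555, 0.016).

Emit:
arm_command(
  xyz=[
    [0,0,0.04],
    [0,0,0.08],
    [0,0,0.12],
    [0.03,0.03,0.15],
    [0.06,0.06,0.16],
    [0.09,0.09,0.16],
    [0.12,0.12,0.16],
    [0.15,0.15,0.16],
    [0.18,0.18,0.16],
    [0.21,0.21,0.16],
    [0.24,0.24,0.16],
    [0.27,0.27,0.16],
    [0.3,0.3,0.16],
    [0.33,0.33,0.16],
    [0.36,0.36,0.16],
    [0.39,0.39,0.16],
    [0.42,0.42,0.16],
    [0.45,0.45,0.16],
    [0.48,0.48,0.16],
    [0.51,0.51,0.16],
  ],
  rot=[
    [0,0,0],
    [0,0,0],
    [0,0,0.1],
    [0,0,0.2],
    [0,0,0.3],
    [0,0,0.4],
    [0,0,0.5],
    [0,0,0.6],
    [0,0,0.7],
    [0,0,0.8],
    [0,0,0.9],
    [0,0,1.0],
    [0,0,1.1],
    [0,0,1.12],
    [0,0,1.12],
    [0,0,1.12],
    [0,0,1.12],
    [0,0,1.12],
    [0,0,1.12],
    [0,0,1.12],
  ],
  grip=0,
)

```text
time: 2.67
ee_pos: [0.6593, -0.1077, 0.3827]
eef_rot: [0.77, 0.638, 0.0, 0.0]
ft_force: [0.2, -0.6, 1.6]
width: 0.0003
grip_force: 0.0
```

Emit:
arm_command(
  xyz=[
    [0,0.03,0],
    [0,0.06,0],
    [0,0.085,0],
    [0,0.085,-0.03],
    [0,0.085,-0.05],
    [0,0.085,-0.05],
    [0,0.085,-0.05],
    [0,0.085,-0.05],
  ],
  rot=[
    [0,0,0],
    [0,0,0],
    [0,0,0],
    [0,0,0],
    [0,0,0],
    [0,0,0],
    [0,0,0],
    [0,0,0],
  ],
)

```text
time: 3.33
ee_pos: [0.6586, -0.0245, 0.3341]
eef_rot: [0.77, 0.638, 0.001, 0.001]
ft_force: [0.7, -0.1, 0.6]
width: 0.0007
grip_force: 0.0
```

```bash
python3 - <<'E'
from h import *
a=r.camera("wrist");b=r.camera("side")
print(np.round(np.array(r.camera_model("wrist")["T"]),3))
c=cv2.resize(b[80:280,160:400],None,fx=1.66,fy=2*.83)
cv2.imwrite("pics/c.png",cv2.cvtColor(np.hstack([cv2.resize(a,(480,300)),cv2.resize(c,(320,300))[:,:320]]),cv2.COLOR_RGB2BGR))
for c in("wrist","side"):
    for l in("lid_front","lid_hinge","pin_bar","pot_axis","ring_post"): print(c,l,w(c,l,n=1))
s=r.read_state();print(s["time"],s["ee_pos"],s["eef_rot"],s["joint_positions"])
E
```

```text
[[ 0.983  0.179  0.044  0.671]
 [-0.184  0.952  0.245  0.043]
 [ 0.002 -0.249  0.969  0.497]
 [ 0.     0.     0.     1.   ]]
wrist lid_front [(0.97, [0.6164, 0.0069, 0.2468])]
wrist lid_hinge [(0.8, [0.6384, 0.0048, 0.0987])]
wrist pin_bar [(0.66, [0.574, 0.1057, 0.1625])]
wrist pot_axis [(0.59, [0.5566, 0.0171, 0.0797])]
wrist ring_post [(0.58, [0.4594, -0.0095, 0.1397])]
side lid_front [(0.65, [0.6201, 0.0077, 0.2459])]
side lid_hinge [(0.86, [0.6395, 0.0032, 0.105])]
side pin_bar [(0.61, [0.5662, 0.104, 0.1628])]
side pot_axis [(0.98, [0.5575, 0.0163, 0.0735])]
side ring_post [(0.75, [0.4606, -0.0083, 0.1374])]
3.9333 [ 0.65826465 -0.02400294  0.33264259] [7.69385576e-01 6.38784648e-01 7.41543301e-05 5.65740301e-05] [ 0.3542254   0.44117337 -0.58879519  1.14143673  0.23979574  1.62419971
 -0.3609007 ]
```

View pics/c.png

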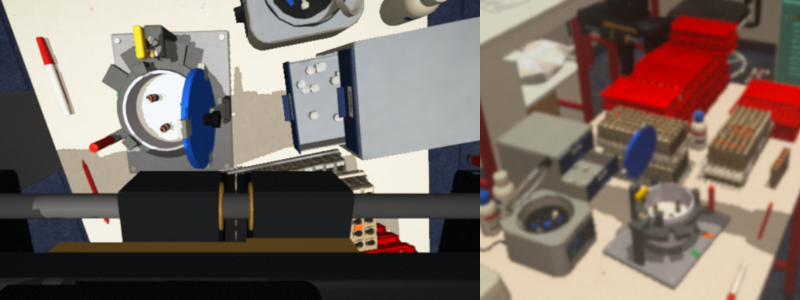

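The wrist view shows the lid edge-on at (200,118) with its knob at (212,118), and the shut fingers at (236,205). The strip behind the lid is free. I'll go down behind the lid.

Emit:
arm_command(
  xyz=[
    [0.018,0.019,0],
    [0.018,0.019,-0.03],
    [0.018,0.019,-0.06],
    [0.018,0.019,-0.09],
    [0.018,0.019,-0.108],
    [0.018,0.019,-0.108],
    [0.018,0.019,-0.108],
  ],
  rot=[
    [0,0,0],
    [0,0,0],
    [0,0,0],
    [0,0,0],
    [0,0,0],
    [0,0,0],
    [0,0,0],
  ],
)

```text
time: 4.52
ee_pos: [0.6759, -0.0052, 0.2244]
eef_rot: [0.769, 0.639, -0.0, -0.0]
ft_force: [0.5, 0.0, 0.6]
width: 0.0005
grip_force: 0.0
```

Emit:
arm_command(
  xyz=[
    [-0.02,0.004,0],
    [-0.04,0.008,0],
    [-0.055,0.01,0],
    [-0.066,0.012,0],
    [-0.078,0.014,-0.006],
    [-0.0885,0.0165,-0.012],
    [-0.099,0.018,-0.02],
    [-0.109,0.02,-0.028],
    [-0.117,0.0215,-0.038],
    [-0.125,0.023,-0.048],
    [-0.132,0.0245,-0.059],
    [-0.138,0.026,-0.07],
    [-0.142,0.0265,-0.083],
    [-0.145,0.027,-0.095],
    [-0.147,0.0275,-0.108],
    [-0.1475,0.0275,-0.115],
    [-0.1475,0.0275,-0.12],
    [-0.1475,0.0275,-0.12],
  ],
  rot=[
    [0,0,0],
    [0,0,0],
    [0,0,0],
    [0,0,0],
    [0,0,0],
    [0,0,0],
    [0,0,0],
    [0,0,0],
    [0,0,0],
    [0,0,0],
    [0,0,0],
    [0,0,0],
    [0,0,0],
    [0,0,0],
    [0,0,0],
    [0,0,0],
    [0,0,0],
    [0,0,0],
  ],
)

```text
time: 6.02
ee_pos: [0.5292, 0.0226, 0.105]
eef_rot: [0.769, 0.639, 0.0, 0.0]
ft_force: [0.5, -0.2, -0.9]
width: 0.0006
grip_force: 0.0
```

Emit:
arm_command(
  xyz=[
    [0,0,-0.002],
    [0,0,-0.004],
    [0,0,-0.005],
    [0,0,-0.005],
  ],
  rot=[
    [0,0,0],
    [0,0,0],
    [0,0,0],
    [0,0,0],
  ],
)

```text
time: 6.35
ee_pos: [0.5297, 0.0227, 0.1036]
eef_rot: [0.769, 0.639, 0.0, 0.001]
ft_force: [-16.1, -1.3, 35.8]
width: 0.0004
grip_force: 17.8
```

Emit:
arm_command(
  xyz=[
    [0,0,0.03],
    [0,0,0.07],
    [0,0,0.11],
    [0.01,0.02,0.14],
    [0.03,0.04,0.14],
    [0.042,0.065,0.14],
    [0.042,0.08,0.14],
    [0.042,0.08,0.14],
    [0.042,0.08,0.14],
  ],
  rot=[
    [0,0,0],
    [0,0,0],
    [0,0,0],
    [0,0,0],
    [0,0,0],
    [0,0,0],
    [0,0,0],
    [0,0,0],
    [0,0,0],
  ],
  grip=0.4,
)

```text
time: 7.1
ee_pos: [0.5709, 0.1033, 0.2401]
eef_rot: [0.769, 0.639, 0.0, 0.0]
ft_force: [-0.2, -0.8, -0.2]
width: 0.0346
grip_force: 0.0
```

```bash
python3 - <<'E'
from h import *
a=r.camera("wrist");b=r.camera("side")
c=cv2.resize(b[130:260,220:350],(300,300))
cv2.imwrite("pics/d.png",cv2.cvtColor(np.hstack([cv2.resize(a,(480,300)),c]),cv2.COLOR_RGB2BGR))
for c in("wrist","side"):
    for l in("lid_front","pin_bar","pot_axis","ring_post"): print(c,l,w(c,l,n=1))
s=r.read_state();print(s["time"],s["ee_pos"],s["width"],s["joint_positions"])
E
```

```text
wrist lid_front []
wrist pin_bar [(0.58, [0.5779, 0.1041, 0.1633])]
wrist pot_axis []
wrist ring_post []
side lid_front [(0.67, [0.5006, 0.0245, 0.1048])]
side pin_bar [(0.62, [0.5685, 0.1024, 0.156])]
side pot_axis [(0.82, [0.5558, 0.0164, 0.0783])]
side ring_post [(0.71, [0.4637, -0.0103, 0.1378])]
7.6 [0.57074012 0.10212339 0.23963328] 0.03491595132992718 [ 0.31074744  0.29610523 -0.69077303  1.5308362   0.1905776   1.38309327
 -0.57974357]
```

View pics/d.png

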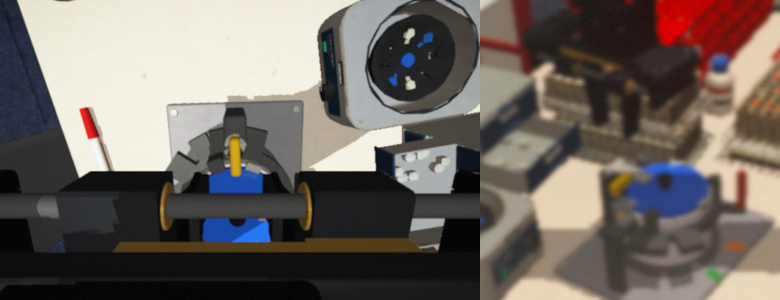

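The side crop shows the blue lid flat on the cup at (670,190). In the wrist view the yellow bar at (235,157) lies midway between the fingers (163 and 305). Next I'll descend and grip it.

Emit:
arm_command(
  xyz=[
    [0.002,0.001,-0.03],
    [0.002,0.001,-0.06],
    [0.002,0.001,-0.085],
    [0.002,0.001,-0.093],
    [0.002,0.001,-0.093],
    [0.002,0.001,-0.093],
  ],
  rot=[
    [0,0,0],
    [0,0,0],
    [0,0,0],
    [0,0,0],
    [0,0,0],
    [0,0,0],
  ],
)

```text
time: 8.1
ee_pos: [0.5731, 0.1036, 0.1475]
eef_rot: [0.769, 0.639, 0.0, 0.0]
ft_force: [0.5, -0.2, -0.5]
width: 0.0348
grip_force: 0.0
```

Emit:
arm_command(
  xyz=[
    [0,0,0],
    [0,0,0],
    [0,0,0],
    [0,0,0],
    [0,0,0],
    [0,0,0],
    [0,0,0],
    [0,0,0],
  ],
  rot=[
    [0,0,0],
    [0,0,0],
    [0,0,0],
    [0,0,0],
    [0,0,0],
    [0,0,0],
    [0,0,0],
    [0,0,0],
  ],
  grip=0,
  squeeze=25,
)

```text
time: 8.77
ee_pos: [0.5712, 0.1043, 0.1471]
eef_rot: [0.769, 0.639, -0.001, -0.001]
ft_force: [-10.4, 1.4, 8.0]
width: 0.0097
grip_force: 25.0
```

Emit:
arm_command(
  xyz=[
    [-0.002,0,0.003],
    [-0.003,0,0.007],
    [-0.003,0,0.011],
    [-0.003,0,0.015],
    [-0.003,0,0.018],
    [-0.003,0,0.0185],
    [-0.003,0,0.0185],
  ],
  rot=[
    [0,0,0],
    [0,0,0],
    [0,0,0],
    [0,0,0],
    [0,0,0],
    [0,0,0],
    [0,0,0],
  ],
)

```text
time: 9.35
ee_pos: [0.5701, 0.104, 0.1653]
eef_rot: [0.769, 0.639, 0.001, 0.0]
ft_force: [4.5, 5.2, -5.9]
width: 0.0098
grip_force: 25.0
```

Emit:
arm_command(
  xyz=[
    [0.001,0.001,0],
    [0.001,0.001,0],
    [0.001,0.001,0],
    [0.001,0.001,0],
    [0.001,0.001,0],
    [0.001,0.001,0],
    [0.001,0.001,0],
    [0.001,0.001,0],
    [0.001,0.001,0],
    [0.001,0.001,0],
    [0.001,0.001,0],
    [0.001,0.001,0],
    [0.001,0.001,0],
    [0.001,0.001,0],
    [0.001,0.001,0],
  ],
  rot=[
    [0,0,-0.1],
    [0,0,-0.2],
    [0,0,-0.3],
    [0,0,-0.4],
    [0,0,-0.5],
    [0,0,-0.6],
    [0,0,-0.7],
    [0,0,-0.8],
    [0,0,-0.9],
    [0,0,-1.0],
    [0,0,-1.07],
    [0,0,-1.13],
    [0,0,-1.17],
    [0,0,-1.17],
    [0,0,-1.17],
  ],
)

```text
time: 10.6
ee_pos: [0.5708, 0.1037, 0.1648]
eef_rot: [0.994, 0.108, -0.0, 0.0]
ft_force: [2.9, -0.8, -6.5]
width: 0.0096
grip_force: 25.0
```

```bash
python3 - <<'E'
from h import *
s=r.read_state();print(s["time"],s["ee_pos"],s["eef_rot"],s["ft_force"],s["torque"],s["width"])
q=s["eef_rot"];print(2*np.arctan2(q[1],q[0])-2*np.arctan2(.639,.769))
E
```

```text
10.6 [0.57083288 0.10372223 0.16482138] [ 9.94144073e-01  1.08061745e-01 -6.20313844e-05  4.67154189e-04] [ 2.858488   -0.82661218 -6.45502132] [-0.26326328 -0.81675516  0.02924103] 0.009642880192179555
-1.1701129275580366
```

Emit:
arm_command(
  xyz=[
    [0,0,0],
    [0,0,-0.002],
    [0,0,-0.004],
    [0,0,-0.005],
    [0,0,-0.005],
    [0,0,-0.005],
  ],
  rot=[
    [0,0,-0.015],
    [0,0,-0.015],
    [0,0,-0.015],
    [0,0,-0.015],
    [0,0,-0.015],
    [0,0,-0.015],
  ],
)

```text
time: 11.1
ee_pos: [0.571, 0.104, 0.1606]
eef_rot: [0.995, 0.1, 0.0, 0.0]
ft_force: [1.0, -5.1, 3.0]
width: 0.0101
grip_force: 25.0
```

Emit:
arm_command(
  xyz=[
    [0,0,0],
    [0,0,0],
    [0,0,0],
    [0,0,0],
    [0,0,0],
    [0,0,0.02],
    [0,0,0.05],
    [0,0,0.07],
    [0,0,0.07],
  ],
  rot=[
    [0,0,0],
    [0,0,0],
    [0,0,0],
    [0,0,0],
    [0,0,0],
    [0,0,0],
    [0,0,0],
    [0,0,0],
    [0,0,0],
  ],
  grip=0.4,
)

```text
time: 11.85
ee_pos: [0.5725, 0.1055, 0.2347]
eef_rot: [0.995, 0.1, 0.003, -0.0]
ft_force: [0.0, -0.3, 1.4]
width: 0.0347
grip_force: 0.0
```

```bash
python3 - <<'E'
from h import *
a=r.camera("wrist");b=r.camera("side")
c=cv2.resize(b[130:260,220:350],(300,300))
cv2.imwrite("pics/e.png",cv2.cvtColor(np.hstack([cv2.resize(a,(480,300)),c]),cv2.COLOR_RGB2BGR))
for c in("wrist","side"):
    for l in("pin_bar","ring_post"): print(c,l,w(c,l,n=1))
s=r.read_state();print(s["time"],s["ee_pos"],s["width"],s["joint_positions"])
E
```

```text
wrist pin_bar [(0.76, [0.5747, 0.1025, 0.1746])]
wrist ring_post []
side pin_bar [(0.43, [0.571, 0.1038, 0.1724])]
side ring_post [(0.59, [0.4605, -0.0101, 0.1354])]
12.15 [0.57017146 0.10435715 0.22882786] 0.03489603488379278 [ 0.16539032  0.272358   -0.51105904  1.55280563  0.13480486  1.35372601
 -1.72917363]
```

View pics/e.png

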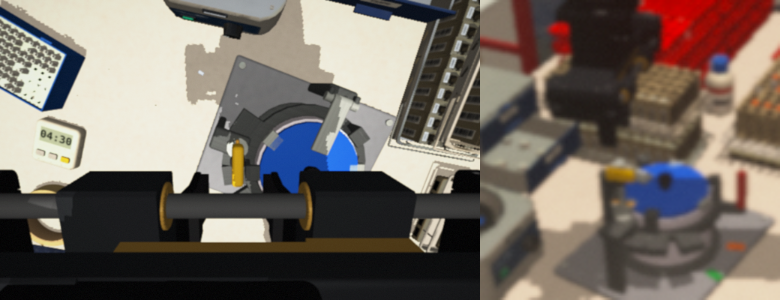

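The wrist view shows the bar at (237,163), now turned and standing out with nothing holding it. The lid is shut. Next I'll move to the near side of the red post.

Emit:
arm_command(
  xyz=[
    [-0.02,-0.03,0],
    [-0.04,-0.06,0],
    [-0.06,-0.09,0],
    [-0.08,-0.12,0],
    [-0.103,-0.149,0],
    [-0.103,-0.149,-0.02],
    [-0.103,-0.149,-0.05],
    [-0.103,-0.149,-0.08],
    [-0.103,-0.149,-0.105],
    [-0.103,-0.149,-0.114],
    [-0.103,-0.149,-0.114],
    [-0.103,-0.149,-0.114],
  ],
  rot=[
    [0,0,0],
    [0,0,0],
    [0,0,0],
    [0,0,0],
    [0,0,0],
    [0,0,0],
    [0,0,0],
    [0,0,0],
    [0,0,0],
    [0,0,0],
    [0,0,0],
    [0,0,0],
  ],
  grip=0,
)

```text
time: 13.15
ee_pos: [0.4679, -0.0444, 0.1165]
eef_rot: [0.995, 0.1, -0.0, -0.0]
ft_force: [0.3, -0.1, 0.5]
width: 0.0006
grip_force: 0.0
```

Emit:
arm_command(
  xyz=[
    [-0.002,0.008,0],
    [-0.004,0.0145,0],
    [-0.006,0.02,0],
    [-0.0075,0.026,0],
    [-0.009,0.0315,0],
    [-0.0095,0.0375,0],
    [-0.0102,0.043,0],
    [-0.0107,0.0488,0],
    [-0.0105,0.0545,0],
    [-0.01,0.06,0],
    [-0.0094,0.0659,0],
    [-0.008,0.0715,0],
    [-0.0068,0.077,0],
    [-0.006,0.08,0],
    [-0.006,0.081,0],
    [-0.006,0.081,0],
  ],
  rot=[
    [0,0,0],
    [0,0,0],
    [0,0,-0.03],
    [0,0,-0.06],
    [0,0,-0.087],
    [0,0,-0.116],
    [0,0,-0.145],
    [0,0,-0.175],
    [0,0,-0.2],
    [0,0,-0.23],
    [0,0,-0.26],
    [0,0,-0.295],
    [0,0,-0.33],
    [0,0,-0.35],
    [0,0,-0.355],
    [0,0,-0.355],
  ],
)

```text
time: 14.48
ee_pos: [0.462, 0.0372, 0.1169]
eef_rot: [0.997, -0.076, 0.001, -0.0]
ft_force: [-0.5, -0.6, -0.5]
width: 0.0008
grip_force: 0.0
```

Emit:
arm_command(
  xyz=[
    [0.0003,0.0015,0],
    [0.0005,0.003,0],
    [0.0007,0.004,0],
    [0.0007,0.004,0],
  ],
  rot=[
    [0,0,0],
    [0,0,0],
    [0,0,0],
    [0,0,0],
  ],
)

```text
time: 14.82
ee_pos: [0.4627, 0.0405, 0.1163]
eef_rot: [0.997, -0.077, 0.0, 0.0]
ft_force: [0.0, -0.6, 0.4]
width: 0.0007
grip_force: 0.4
```

```bash
python3 - <<'E'
from h import *
b=r.camera("side");a=r.camera("wrist")
for c in("side","wrist"): print(w(c,"ring_post",n=2))
cv2.imwrite("pics/f.png",cv2.cvtColor(np.hstack([cv2.resize(a,(480,300)),cv2.resize(b[130:260,220:350],(300,300))]),cv2.COLOR_RGB2BGR))
E
```

```text
[(0.87, [0.4657, 0.0575, 0.1378])]
[]
```

View pics/f.png

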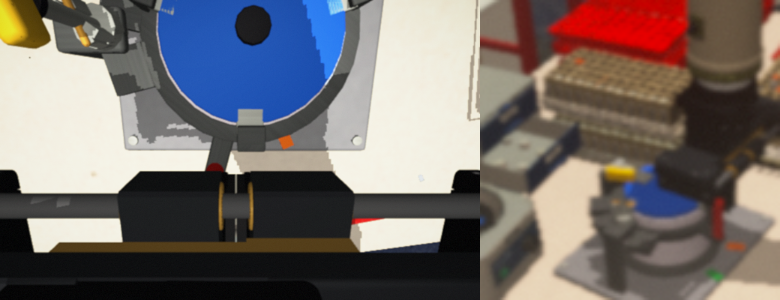

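Emit:
arm_command(
  xyz=[
    [0.0003,0.0015,0],
    [0.0005,0.003,0],
    [0.0007,0.004,0],
    [0.0007,0.004,0],
  ],
  rot=[
    [0,0,0],
    [0,0,0],
    [0,0,0],
    [0,0,0],
  ],
)

```text
time: 15.35
ee_pos: [0.4631, 0.0434, 0.116]
eef_rot: [0.997, -0.077, -0.0, 0.001]
ft_force: [-0.2, -5.0, 1.9]
width: 0.0002
grip_force: 3.0
```

The wrist view shows the post at (215,168) held against the fingers and the claws over the lid. The post has moved close to the green mark. I'll push on gently to confirm it's at the stop.

Emit:
arm_command(
  xyz=[
    [0.0003,0.001,0],
    [0.0005,0.002,0],
    [0.0005,0.003,0],
    [0.0005,0.003,0],
  ],
  rot=[
    [0,0,0],
    [0,0,0],
    [0,0,0],
    [0,0,0],
  ],
)

```text
time: 15.68
ee_pos: [0.4631, 0.0437, 0.1159]
eef_rot: [0.997, -0.078, -0.001, 0.002]
ft_force: [-1.7, -15.7, 4.5]
width: 0.0001
grip_force: 8.0
```

Emit:
arm_command(
  xyz=[
    [-0.001,-0.01,0],
    [-0.003,-0.02,0],
    [-0.003,-0.02,0.03],
    [-0.003,-0.02,0.07],
    [-0.003,-0.02,0.114],
    [0.025,0,0.114],
    [0.05,0.02,0.114],
    [0.08,0.04,0.114],
    [0.107,0.0565,0.114],
    [0.107,0.0565,0.114],
    [0.107,0.0565,0.114],
    [0.107,0.0565,0.114],
  ],
  rot=[
    [0,0,0],
    [0,0,0],
    [0,0,0],
    [0,0,0.06],
    [0,0,0.12],
    [0,0,0.18],
    [0,0,0.24],
    [0,0,0.3],
    [0,0,0.355],
    [0,0,0.355],
    [0,0,0.355],
    [0,0,0.355],
  ],
  grip=0.4,
)

```text
time: 16.68
ee_pos: [0.5702, 0.1037, 0.2297]
eef_rot: [0.995, 0.1, -0.001, -0.0]
ft_force: [-0.2, -0.4, -0.1]
width: 0.0346
grip_force: 0.0
```

```bash
python3 - <<'E'
from h import *
b=r.camera("side")
for l in("ring_post","pin_bar"): print(w("side",l,n=2))
s=r.read_state();print(s["time"],s["ee_pos"],s["eef_rot"],s["width"])
E
```

```text
[(0.57, [0.4686, 0.0607, 0.1361]), (0.29, [0.4979, 0.36, -0.0035])]
[(0.62, [0.5652, 0.1035, 0.1746]), (0.2, [0.5602, 0.0159, 0.0797])]
16.8333 [0.57016113 0.10314778 0.23052862] [9.95022485e-01 9.96495857e-02 2.65600960e-04 3.78424813e-04] 0.03482867105728524
```

Ring locked (≈0.71). Grip the bar again.

Emit:
arm_command(
  xyz=[
    [0.001,0.001,-0.03],
    [0.001,0.001,-0.055],
    [0.001,0.001,-0.069],
    [0.001,0.001,-0.069],
    [0.001,0.001,-0.069],
  ],
  rot=[
    [0,0,0],
    [0,0,0],
    [0,0,0],
    [0,0,0],
    [0,0,0],
  ],
)

```text
time: 17.25
ee_pos: [0.5712, 0.1044, 0.1614]
eef_rot: [0.995, 0.1, -0.0, 0.0]
ft_force: [-0.1, -1.2, 0.4]
width: 0.0345
grip_force: 0.0
```

Emit:
arm_command(
  xyz=[
    [0,0,0],
    [0,0,0],
    [0,0,0],
    [0,0,0],
    [0,0,0],
    [0,0,0],
    [0,0,0],
    [0,0,0.002],
    [0,0,0.004],
    [0,0,0.005],
    [0,0,0.005],
  ],
  rot=[
    [0,0,0],
    [0,0,0],
    [0,0,0],
    [0,0,0],
    [0,0,0],
    [0,0,0],
    [0,0,0],
    [0,0,0],
    [0,0,0],
    [0,0,0],
    [0,0,0],
  ],
  grip=0,
  squeeze=25,
)

```text
time: 18.17
ee_pos: [0.5719, 0.1042, 0.1656]
eef_rot: [0.995, 0.1, -0.0, 0.0]
ft_force: [4.4, -3.5, -3.4]
width: 0.0101
grip_force: 25.0
```

Emit:
arm_command(
  xyz=[
    [0,0,0],
    [0,0,0],
    [0,0,0],
    [0,0,0],
    [0,0,0],
    [0,0,0],
    [0,0,0],
    [0,0,0],
    [0,0,0],
    [0,0,0],
    [0,0,0],
    [0,0,0],
    [0,0,0],
    [0,0,0],
    [0,0,0],
  ],
  rot=[
    [0,0,0.1],
    [0,0,0.2],
    [0,0,0.3],
    [0,0,0.4],
    [0,0,0.5],
    [0,0,0.6],
    [0,0,0.7],
    [0,0,0.8],
    [0,0,0.9],
    [0,0,1.0],
    [0,0,1.1],
    [0,0,1.16],
    [0,0,1.18],
    [0,0,1.18],
    [0,0,1.18],
  ],
)

```text
time: 19.42
ee_pos: [0.5707, 0.1054, 0.1654]
eef_rot: [0.771, 0.636, -0.001, -0.001]
ft_force: [-3.1, 0.1, -5.9]
width: 0.0097
grip_force: 25.0
```

Emit:
arm_command(
  xyz=[
    [0,0,-0.003],
    [0,0,-0.006],
    [0,0,-0.009],
    [0,0,-0.012],
    [0,0,-0.015],
    [0,0,-0.0175],
    [0,0,-0.0175],
    [0,0,-0.0175],
  ],
  rot=[
    [0,0,0],
    [0,0,0],
    [0,0,0],
    [0,0,0],
    [0,0,0],
    [0,0,0],
    [0,0,0],
    [0,0,0],
  ],
)

```text
time: 20.08
ee_pos: [0.5708, 0.1054, 0.1485]
eef_rot: [0.771, 0.637, -0.001, -0.0]
ft_force: [-5.9, -0.0, -1.2]
width: 0.0097
grip_force: 25.0
```

Emit:
arm_command(
  xyz=[
    [0,0,-0.0015],
    [0,0,-0.0015],
  ],
  rot=[
    [0,0,0],
    [0,0,0],
  ],
)

```text
time: 20.25
ee_pos: [0.5712, 0.1055, 0.1483]
eef_rot: [0.771, 0.637, -0.0, 0.0]
ft_force: [-9.7, -1.1, 9.6]
width: 0.0095
grip_force: 25.0
```

Emit:
arm_command(
  xyz=[
    [0,0,0],
    [0,0,0],
    [0,0,0],
    [0,0,0],
    [0,0,0],
    [0,0,0],
    [0,0,0.02],
    [0,0,0.05],
    [0,0,0.09],
    [-0.02,0,0.12],
    [-0.06,-0.01,0.15],
    [-0.1,-0.02,0.15],
    [-0.14,-0.03,0.15],
    [-0.14,-0.03,0.15],
    [-0.14,-0.03,0.15],
  ],
  rot=[
    [0,0,0],
    [0,0,0],
    [0,0,0],
    [0,0,0],
    [0,0,0],
    [0,0,0],
    [0,0,0],
    [0,0,0],
    [0,0,0],
    [0,0,0],
    [0,0,0],
    [0,0,0],
    [0,0,0],
    [0,0,0],
    [0,0,0],
  ],
  grip=0.4,
)

```text
time: 21.5
ee_pos: [0.4303, 0.0742, 0.298]
eef_rot: [0.772, 0.636, 0.0, 0.002]
ft_force: [2.1, 0.0, 0.0]
width: 0.0348
grip_force: 0.0
```

```bash
python3 - <<'E'
from h import *
b=r.camera("side");a=r.camera("wrist")
for c in("side","wrist"):
  for l in("ring_post","pin_bar","lid_front"): print(c,l,w(c,l,n=1))
cv2.imwrite("pics/g.png",cv2.cvtColor(np.hstack([cv2.resize(a,(480,300)),cv2.resize(b[130:260,220:350],(300,300))]),cv2.COLOR_RGB2BGR))
s=r.read_state();print(s["time"],s["ee_pos"],s["ft_force"])
E
```

```text
side ring_post [(0.68, [0.4667, 0.0623, 0.1368])]
side pin_bar [(0.46, [0.5556, 0.021, -0.0004])]
side lid_front [(0.9, [0.5003, 0.0264, 0.1054])]
wrist ring_post [(0.6, [0.4666, 0.0645, 0.1347])]
wrist pin_bar [(0.91, [0.5754, 0.1033, 0.1614])]
wrist lid_front [(0.55, [0.4988, 0.0309, 0.0986])]
21.9 [0.43211752 0.07530647 0.29662157] [-0.77381527  0.00702376  0.52687533]
```

View pics/g.png

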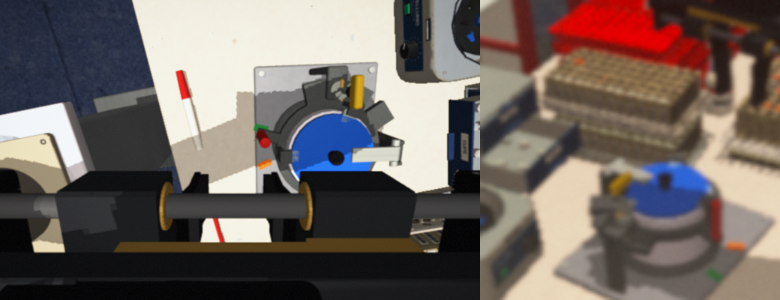

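The wrist view shows the bar at (357,92) back along the pot's y axis, the post at (264,137) next to the green mark, and the lid flat. The bar height of about 0.162 m and the firm contact at the bottom mean the pin is seated.

```bash
python3 -c "
from bench import r
print(r.close_job())"
```

```text
the job is handed in; nothing more can be done
None
```

The job is handed in, with no verdict shown: the lid is shut, the ring was turned to its stop at the green mark, and by camera and contact force the pin is back down in the locked notch; I touched nothing else, and it took about 22 s of the 72 s allowed.

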